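Switch on the shell-craft bench

ROBOT

A 6-joint arm with a two-finger parallel gripper is mounted at the origin on the work surface. World frame = base frame: x ahead of the robot, y to its left, z up, the work surface at z = 0. Lengths are in m, angles in rad, forces in N, time in s.
With the tool pointing down it reaches from about 0.275 to 0.875 m from the base axis. Payload 12.5 kg.
Tool frame: the origin (TCP) lies midway between the tips of the shut fingers; the grasp point (between the pads) lies 19 mm behind it (arm.tcp_to_grasp is the distance from the TCP to the grasp point, in m); z points along the fingers, y is the direction in which the jaws open and shut (so a half turn about z gives the same grasp; the last joint's range is limited). The gripper opens to 85 mm and grips with 20 to 120 N. Pads are 22 mm wide; open, the fingers measure 114 mm over their backs; the gripper's body (76 mm by 85 mm) begins 54 mm behind the grasp point. The pads swing forward as they close: fully open they stand 13 mm farther back than shut.
Start: joints at [1.063, 0.351, 1.652, -0, 1.139, -0.085], TCP at [0.226, 0.502, 0.203] pointing down, gripper open.
Joint ranges: [-2.75, 2.75], [-0.79, 2.1], [0.01, 2.65], [-1.57, 4.71], [0.07, 3.14], [-2.87, 2.87]. Speed limits (rad/s): [2.22, 2.22, 2.79, 3.14, 3.14, 3.14].

INTERFACE

Orientations are given as a unit quaternion [x, y, z, w].
In Python, from station import arm gives the robot as it stands.
- The arm moves only by the tool play_rows, never from a script. Its argument "steps" is a list that holds one entry, the list of rows, each a list of 4 numbers: the shift along the tool's x, y, z in mm, then the turn about the tool's z in rad. In form: [[[x, y, z, spin], ...]]. A call has 1 to 20 rows; each row shifts and turns the commanded pose from where the row before left it, along the tool's axes as they then stand; what a row does not reach is not made up. A row lasts 1/10 s, in which the tool goes at most 50 mm and 8.59 degrees, less where a joint would pass 70% of its speed; a pose out of reach is approached as far as the arm can. A call with a gripper value outside its range is refused whole. "grip" is the opening, from -1 (shut) to 1 (fully open), set as the call begins (left out, the last holds). The fingers move at their own pace and stop on an object; "newtons" is the grip in N (left out, the last holds). Time passes only in rows, so rows that do not move let the fingers close. It gives the time, the measured TCP pose, the force and the opening at its end, in the units of the state.
- arm.get_obs(): the state, without advancing time (a new reading comes with each control period).
- arm.camera(name): name is "scene" or "top" or "wrist"; returns the picture (480x640x3 uint8, red, green, blue); there is no depth.
- arm.calibration(name): a dict with "vfov" (degrees; the focal length in pixels is half the picture's height over the tangent of half this angle, whatever the lens; pixels are square), "cx", "cy" (the principal point, pixels), "position" and "orientation" of the camera in the world; the wrist camera has in their place "hand_eye" (4x4, takes a point from camera to tool coordinates, whose origin is the TCP and whose axes are the flange's). Camera axes: x right, y up, looking along -z (the intrinsics and any distortion apply to the point x, -y, -z); pixel columns grow to the right and rows downward; lengths in m; the calibration is good to about 2 mm. The wrist camera is an equidistant fisheye: a pixel r from the principal point sees the ray r / f radians off the axis. A picture is of the moment at which its call begins: read the wrist's pose just before it. calibration takes no time and is no camera call.
- arm.sign_off(): hands the job in, once; it reports no verdict.
The state is a dict: "clock": time; "joint_positions": joint angles; "qvel": joint speeds; "joint_torque": joint torques, N m; "ee_pos": TCP position; "ee_rot": TCP orientation; "wrist_force": force on the tool from outside, world axes, zero at the start; "moment": the same for the moment, N m; "grip_width": finger opening in m.
Only numpy, scipy, OpenCV 4.12 (cv2) and the standard library are available. Lean on these libraries where they do the work, as an engineer would, in place of code of your own. Each camera call takes 0.05 s, during which the arm holds its last target. There are 200 camera calls.

TASK

Switch on the craft bench at its power bar: with a fingertip press the red master rocker, then the lamp's rocker (next to the white plug), then the glue gun's rocker (next to the pink plug), each lightly on its white-dotted half until it snaps over and stays on. Leave the drill's rocker (orange plug) off, and do not lift, tip or shift the bead jar, snips, shell tray or glue gun.

Things in the scene. Friction and masses are not known exactly. Their poses are not given: they have to be found in the camera images.
- power_bar: aluminium bench power bar with black end caps, fixed, 278 mm long (y), 100 wide (x), top at 45 mm; origin on the bench under its middle; x points away from the robot. White plates 90 x 58 x 2 mm on top, 62 mm apart: red master rocker at y +93 mm (left end), three outlet modules in any order at +31, -31, -93. Rocker pivots at x -24 mm, along y. Grey duct 30 mm high along the far side
- lamp_outlet: outlet module of the bench lamp, on the bar: white plate with a black rocker on the robot's side and, 45 mm beyond its pivot line, a round white plug (36 mm across, top 24 mm above the bar's top) with white cord; origin at the bar's top (45 mm up), mid-plate; axes as the bar's
- gun_outlet: outlet module of the glue gun, on the bar: white plate with a black rocker on the robot's side and, 45 mm beyond its pivot line, a round pink plug (36 mm across, top 24 mm above the bar's top) with pink cord; origin at the bar's top (45 mm up), mid-plate; axes as the bar's
- drill_outlet: outlet module of the mini drill, on the bar: white plate with a black rocker on the robot's side and, 45 mm beyond its pivot line, a round orange plug (36 mm across, top 24 mm above the bar's top) with orange cord; origin at the bar's top (45 mm up), mid-plate; axes as the bar's
- master_switch (a joint): the red master rocker: dished cap 30 x 22 mm, long side along the bar's x, two 15 mm halves sloping down to the pivot line. Joint in rad: 0 = off (white-dotted half, nearer the robot, slopes 0.58 rad, its end 60 mm above the bench), 0.36 = on (slope 0.22, end at 55 mm). Starts off. Takes 2 N at its end; past 0.18 (end at 57 mm) it snaps over and stays on
- master_switch_dot (a point): press point of the red master rocker: centre of the white dot on the dotted half, 10.5 mm from the pivot line towards the robot, 4.5 mm from the cap's end; moves with the rocker: 57 mm above the bench when off, 54 when on (bezel at 49). A flat fingertip meets the cap's end first. Beyond on it is cushioned: the end gives 1.3 mm more at 5 N, 2.2 at 10 N, 3.6 at 20 N
- lamp_switch (a joint): the black lamp (white plug) rocker: same size, action and joint values as the red master rocker; starts off
- lamp_switch_dot (a point): press point of the black lamp (white plug) rocker: as on the master rocker
- gun_switch (a joint): the black glue gun (pink plug) rocker: same size, action and joint values as the red master rocker; starts off
- gun_switch_dot (a point): press point of the black glue gun (pink plug) rocker: as on the master rocker
- drill_switch (a joint): the black drill (orange plug) rocker: same size, action and joint values as the red master rocker; starts off
- drill_switch_dot (a point): press point of the black drill (orange plug) rocker: as on the master rocker
- bead_jar: bystander: clear jar of wooden beads, 68 mm across, 96 mm high, wooden lid 71 mm across; loose; origin under its middle; off the left end of the bar
- snips: bystander: pink thread snips lying flat, 115 x 32 x 8 mm; loose; origin on the bench under the middle, x along the blades; on the robot's side of the bar
- shell_tray: bystander: white plastic tray 120 x 190 x 55 mm of teal shell discs; loose; origin under its middle; beyond the bar
- glue_gun: bystander: pink hot-glue gun standing on its handle and wire stand, 195 mm long along its y (nozzle to -y), 137 mm high; loose; origin on its underside, on a sheet of cardboard 3 mm thick beyond the bar

How it is judged:
On the way, in this order (a step that is already met when the one before it is completed fails the run):
1. the red master rocker is on (value of joint master_switch above 0.3 rad), for 0.2 s.
2. the lamp's rocker is on (value of joint lamp_switch above 0.3 rad), for 0.2 s.
3. the glue gun's rocker is on (value of joint gun_switch above 0.3 rad), for 0.2 s.
At the end, for the whole second after the job is handed in: The master, lamp and glue gun rockers are all on (over 0.30 of 0.36 rad), the drill's rocker is off (under 0.06 rad), and the bead jar, snips, shell tray and glue gun stand within 15 mm of where they began, upright to within 0.2 rad and still (value of joint each of master_switch, lamp_switch, gun_switch above 0.3 rad and value of joint drill_switch below 0.06 rad and distance of each of bead_jar, snips, shell_tray, glue_gun from where it was at the start of the episode below 0.015 m and angle between each of bead_jar, snips, shell_tray, glue_gun's own z axis and vertical below 0.2 rad and linear speed of each of bead_jar, snips, shell_tray, glue_gun below 0.02 m/s); the robot touches nothing.
It fails at once if the lamp's rocker goes on before the master (value of joint lamp_switch above 0.2 rad and value of joint master_switch below 0.16 rad).
It fails at once if the glue gun's rocker goes on before the master or the lamp (value of joint gun_switch above 0.2 rad and value of joint any of master_switch, lamp_switch below 0.16 rad).
It fails at once if the drill's rocker is switched on (value of joint drill_switch above 0.2 rad).
It fails at once if the power bar, a rocker or a plug is pushed harder than 30 N (contact force between any of the fingers, the arm and power_bar above 30 N or contact force between any of the fingers, the arm and lamp_outlet above 30 N or contact force between any of the fingers, the arm and gun_outlet above 30 N or contact force between any of the fingers, the arm and drill_outlet above 30 N).
It fails at once if the bead jar, snips, shell tray or glue gun is shifted more than 15 mm, lifted or tipped (distance of any of bead_jar, snips, shell_tray, glue_gun from where it was at the start of the episode above 0.015 m or angle between any of bead_jar, snips, shell_tray, glue_gun's own z axis and vertical above 0.2 rad).
It also fails if it takes over 35 s, if anything falls off the work surface, if the arm or the gripper's body presses on something with over 40 N, if the wrist force passes 120 N, or if a joint passes its speed limit or range.

## Working session

There is one attempt and no reset: what is moved stays moved. The work goes in short steps, Python scripts to look and compute and a tool call to move; the robot and the scene stay as the last step left them, time stands still between calls to the robot, and variables do not carry over. Pictures are saved under pics/ and viewed, about 8 in all and at most 12, crops included, and the job is handed in when it is done.

Besides the shell and the picture viewer there is one more tool, called after "Request:" as a command line: name --argument value ..., lists and objects as JSON in quotes. play_rows: Moves the arm, as the interface text tells. Its arguments: {"type":"object","properties":{"steps":{"type":"array"},"grip":{"type":"number"},"newtons":{"type":"number"}},"required":["steps"]}

```bash
mkdir -p pics; python3 - <<'E'
from station import arm
import cv2
for n in("top","scene"):
    im=arm.camera(n); cv2.imwrite(f"pics/{n}0.png",im[:,:,::-1]); print(n,arm.calibration(n))
print(arm.calibration("wrist")); print(arm.get_obs())
E
```

```text
top {'vfov': 55.760143473475004, 'cx': 324.0290193639731, 'cy': 239.09677909818507, 'position': array([0.53424392, 0.05630714, 0.74543452]), 'orientation': array([ 0.0073932 , -0.02249593, -0.69806027,  0.71564736])}
scene {'vfov': 49.29555817776414, 'cx': 332.2241440489138, 'cy': 232.4343884105361, 'position': array([1.18538246, 0.29342961, 0.64748932]), 'orientation': array([0.2179503 , 0.33859051, 0.75922737, 0.51130024])}
{'vfov': 65.70646984690485, 'cx': 324.81727896402106, 'cy': 231.98629094942928, 'hand_eye': array([[ 4.26824356e-04,  9.44400585e-01,  3.28796827e-01,
         8.50979239e-02],
       [ 9.99999099e-01, -8.21536915e-04,  1.06155517e-03,
         9.40133356e-04],
       [ 1.27265205e-03,  3.28796077e-01, -9.44400085e-01,
        -1.70500033e-01],
       [ 0.00000000e+00,  0.00000000e+00,  0.00000000e+00,
         1.00000000e+00]])}
{'clock': 0.1, 'joint_positions': array([ 1.06340619e+00,  3.51183727e-01,  1.65238515e+00, -2.78462559e-05,
        1.13913485e+00, -8.46072420e-02]), 'qvel': array([-0.0008661 , -0.00076396, -0.0019219 ,  0.00021369,  0.0015617 ,
        0.00057798]), 'joint_torque': array([ 2.04213611e-03, -5.06826138e+01, -2.91876304e+01, -9.16048771e-05,
        2.74409715e-03, -2.35992951e-05]), 'ee_pos': array([0.22548076, 0.50127059, 0.20280201]), 'ee_rot': array([ 2.09814843e-01,  9.77740979e-01, -5.35062846e-04, -1.49953842e-04]), 'wrist_force': array([-0.21446977,  0.93211948,  0.32183733]), 'moment': array([-0.05698212,  0.02260256,  0.0509332 ]), 'grip_width': 0.08511111015960512}
```

View pics/top0.png

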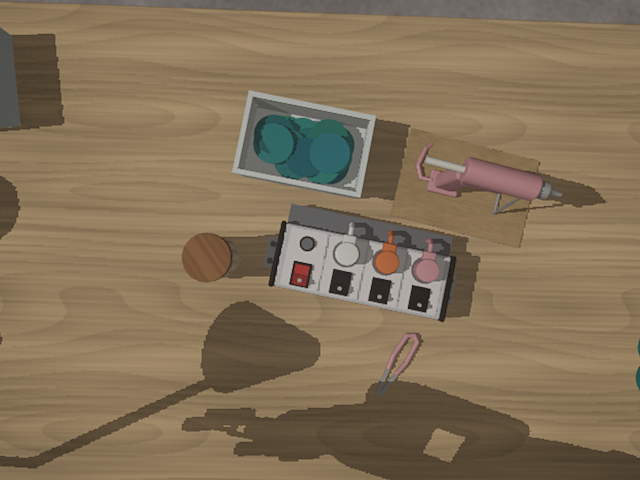

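View pics/scene0.png

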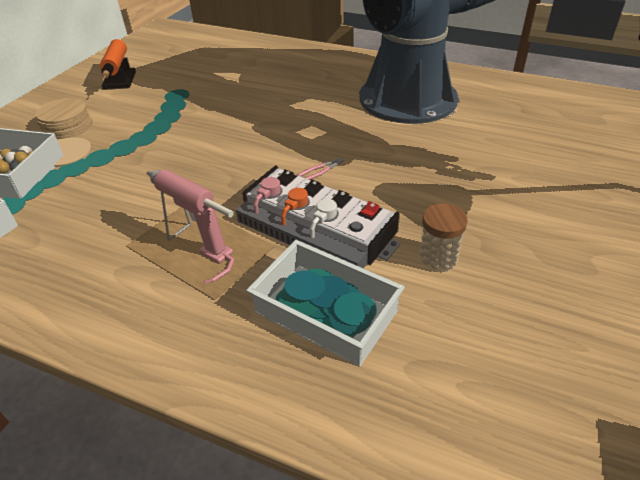

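The views show, from the bar's left end: red master (301,274), white/lamp (341,283), orange/drill (380,291) and pink/gun (419,299). The bar is turned about -13°. I'll enlarge a crop to get the dots.

```bash
python3 - <<'E'
import cv2
im=cv2.imread("pics/top0.png")[200:330,260:465]
cv2.imwrite("pics/crop0.png",cv2.resize(im,None,fx=3.9,fy=3.9,interpolation=cv2.INTER_CUBIC))
E
```

```text
(no output)
```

View pics/crop0.png

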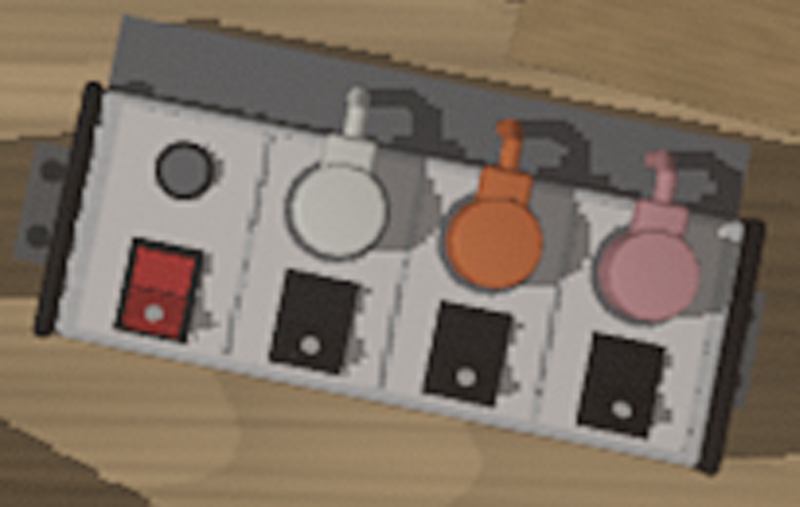

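```bash
cat > h.py <<'E'
import numpy as np, cv2
from scipy.spatial.transform import Rotation as R
from station import arm
c=arm.calibration("top"); f=240/np.tan(np.radians(c["vfov"]/2)); Rc=R.from_quat(c["orientation"]).as_matrix()
def top(u,v,z):
    d=Rc@np.array([(u-c["cx"])/f,-(v-c["cy"])/f,-1]); p=c["position"]; return p+d*(z-p[2])/d[2]
def go(target,yaw):
    "moves in tool axes (mm, rad) to TCP target, tool x at world yaw"
    o=arm.get_obs(); M=R.from_quat(o["ee_rot"]).as_matrix()
    y=np.arctan2(M[1,0],M[0,0]); dy=(yaw-y+np.pi)%(2*np.pi)-np.pi
    print("pos",o["ee_pos"].round(4),"yaw",y.round(4),"tool shift mm",(M.T@(np.array(target)-o["ee_pos"])*1000).round(1),"spin(world)",round(dy,3),"spin(tool)",round(-dy,3),"F",o["wrist_force"].round(2))
E
python3 - <<'E'
from h import *
P=np.array([top(260+(x+.5)/3.9-.5,200+(y+.5)/3.9-.5,.0575) for x,y in[(153,313),(310,345),(466,376),(622,409)]])
print(P.round(4)); d=P[0]-P[3]; print("pitch",np.linalg.norm(np.diff(P,axis=0),axis=1)); 
psi=np.arctan2(d[1],d[0])-np.pi/2; print("psi",psi)
ex=np.array([np.cos(psi),np.sin(psi),0]); ey=np.array([-ex[1],ex[0],0]); m=P.mean(0)
for n,y in zip("MLDG",(93,31,-31,-93)): print(n,(m+ey*y/1000).round(4),"press",(m+ey*y/1000-ex*.0065).round(4))
M=R.from_quat(arm.get_obs()["ee_rot"]).as_matrix(); print(M.round(3))
q=m+ey*.093-ex*.0065; q[2]=.12; go(q,psi+np.pi)
for r in range(4):
  # bar top corners: left cap corners for sanity
  pass
a=top(260+92/3.9,200+85/3.9,.045);b=top(260+755/3.9,200+225/3.9,.045);print("edge yaw",np.arctan2((a-b)[1],(a-b)[0])-np.pi/2,np.linalg.norm(a-b))
E
```

```text
[[ 0.5009  0.0785  0.0575]
 [ 0.49    0.0173  0.0575]
 [ 0.4794 -0.0435  0.0575]
 [ 0.468  -0.1046  0.0575]]
pitch [0.062109   0.06179924 0.06209577]
psi -0.17801345806849356
M [0.501  0.0785 0.0575] press [0.4946 0.0796 0.0575]
L [0.49   0.0174 0.0575] press [0.4837 0.0186 0.0575]
D [ 0.4791 -0.0436  0.0575] press [ 0.4727 -0.0424  0.0575]
G [ 0.4681 -0.1046  0.0575] press [ 0.4617 -0.1035  0.0575]
[[-0.912  0.41  -0.001]
 [ 0.41   0.912 -0.001]
 [ 0.    -0.001 -1.   ]]
pos [0.2255 0.5013 0.2028] yaw 2.7188 tool shift mm [-418.5 -274.    83.1] spin(world) 0.245 spin(tool) -0.245 F [-0.21  0.93  0.32]
edge yaw -0.182692756649673 0.26947902660994694
```

Request:
play_rows --steps '[[[0,0,0,-0.1225],[0,0,0,-0.1225],[-20,-21.6,0,0],[-20,-21.6,0,0],[-20,-21.6,0,0],[-20,-21.6,0,0],[-20,-21.6,0,0],[-20,-21.6,0,0],[-20,-21.6,0,0],[-20,-21.6,0,0],[-20,-21.6,0,0],[-20,-21.6,10,0],[-20,-21.6,10,0],[-20,-21.6,10,0],[-20,-21.6,10,0],[-20,-21.6,10,0],[-20,-21.6,10,0],[-19,-21.6,10,0],[0,0,0,0],[0,0,0,0]]]' --grip -1

```text
clock: 2.1
ee_pos: [0.4782, 0.1047, 0.133]
ee_rot: [0.089, 0.996, -0.0, -0.001]
wrist_force: [0.9, 0.5, 1.0]
grip_width: 0.0
```

```bash
python3 - <<'E'
from h import *
go([.4946,.0796,.07],np.pi-.180)
w=arm.camera("wrist"); s=arm.camera("scene")
k=cv2.resize(s[150:270,220:420],None,fx=3,fy=3,interpolation=cv2.INTER_CUBIC)
out=np.zeros((600,800,3),np.uint8); out[:240,:320]=cv2.resize(w,(320,240),interpolation=cv2.INTER_AREA); out[240:,200:]=k
cv2.imwrite("pics/a.png",w[:,:,::-1]); cv2.imwrite("pics/b.png",k[:,:,::-1])
E
```

```text
pos [0.4782 0.1047 0.133 ] yaw 2.9626 tool shift mm [-20.6 -21.8  62.9] spin(world) -0.001 spin(tool) 0.001 F [0.89 0.55 0.96]
```

View pics/a.png

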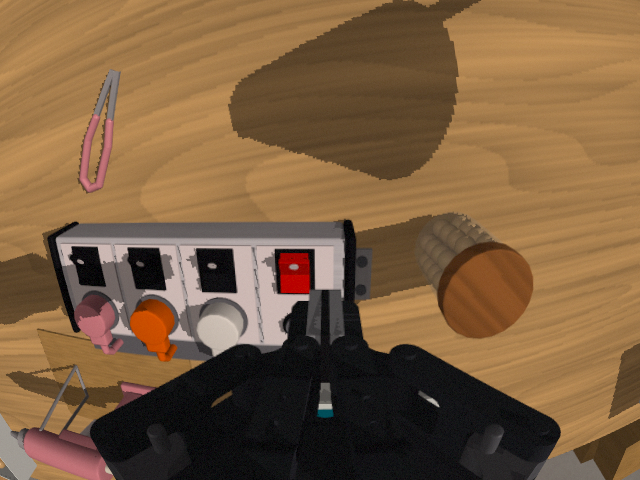

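The wrist view has the master dot at (294,267), lamp at (217,266), drill at (146,263) and gun at (82,261). The shut fingertips are at about (325,292). I'll cross-check these dots against the top camera.

```bash
cat >> h.py <<'E'
def wrist(u,v,z,o):
    k=arm.calibration("wrist"); fw=240/np.tan(np.radians(k["vfov"]/2)); H=k["hand_eye"]
    a=np.array([u-k["cx"],v-k["cy"]]); r=np.hypot(*a); t=r/fw
    d=np.array([a[0]/r*np.sin(t),-a[1]/r*np.sin(t),-np.cos(t)]); M=R.from_quat(o["ee_rot"]).as_matrix()
    p=M@H[:3,3]+o["ee_pos"]; d=M@H[:3,:3]@d; return p+d*(z-p[2])/d[2]
E
python3 - <<'E'
from h import *
o=arm.get_obs()
for p in[(294,267),(217,266),(146,263),(82,261)]: print(wrist(*p,.0575,o).round(4))
im=cv2.imread("pics/a.png")[200:380,200:420]; cv2.imwrite("pics/a2.png",cv2.resize(im,None,fx=3.3,fy=3.3,interpolation=cv2.INTER_CUBIC))
E
```

```text
[0.5019 0.0792 0.0575]
[0.4916 0.0218 0.0575]
[ 0.4799 -0.0374  0.0575]
[ 0.4686 -0.1024  0.0575]
```

View pics/a2.png

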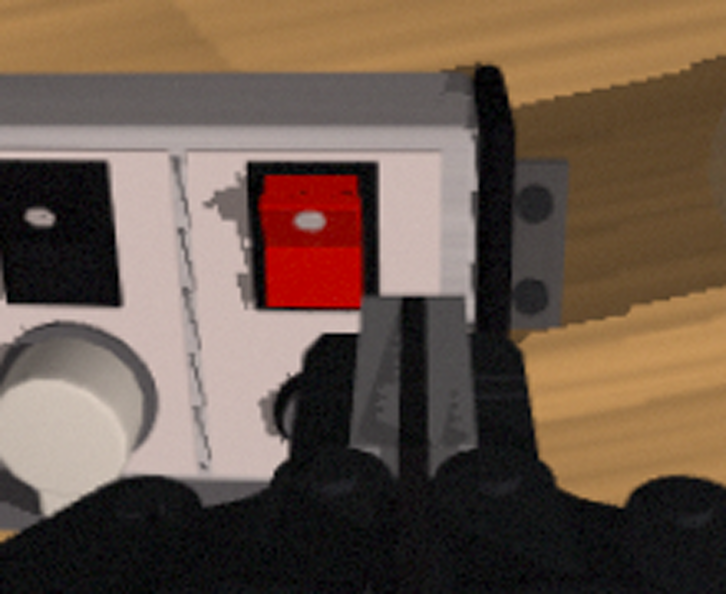

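Both cameras agree on the master to about 1 mm. I'm moving over it and then pressing in small steps.

Request:
play_rows --steps '[[[-10,-11,10,0],[-10.6,-10.8,15,0],[0,0,20,0],[0,0,18,0],[0,0,0,0],[0,0,0,0],[0,0,3,0],[0,0,3,0],[0,0,3,0],[0,0,2,0],[0,0,1,0],[0,0,0,0],[0,0,0,0],[0,0,0,0]]]'

```text
clock: 3.6
ee_pos: [0.495, 0.0799, 0.0584]
ee_rot: [0.089, 0.996, 0.0, 0.0]
wrist_force: [-0.6, 0.3, -1.0]
grip_width: -0.0
```

```bash
python3 - <<'E'
from h import *
go([.4946,.0796,.0543],np.pi-.180)
w=arm.camera("wrist")
cv2.imwrite("pics/c.png",cv2.resize(w[170:350,200:420],None,fx=3.3,fy=3.3,interpolation=cv2.INTER_CUBIC)[:,:,::-1])
E
```

```text
pos [0.495  0.0799 0.0584] yaw 2.9638 tool shift mm [ 0.3 -0.4  4.1] spin(world) -0.002 spin(tool) 0.002 F [-0.64  0.29 -1.05]
```

View pics/c.png

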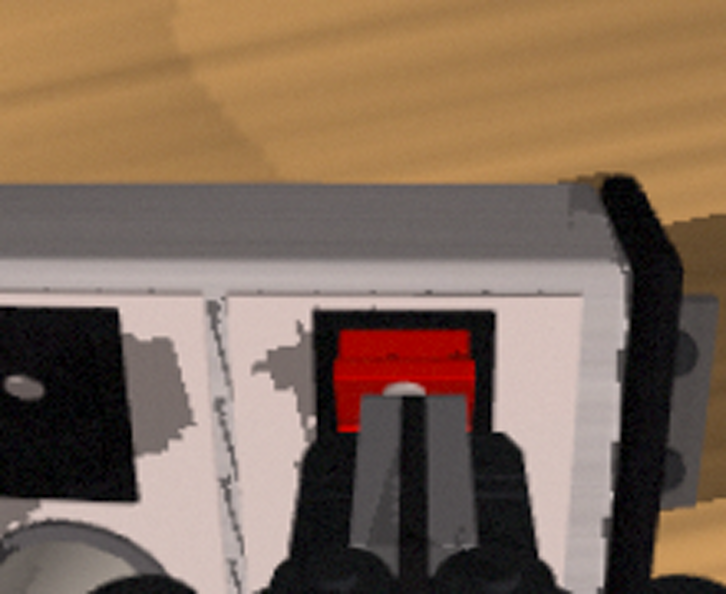

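```bash
python3 - <<'E'
from h import *
o=arm.get_obs();M=R.from_quat(o["ee_rot"]).as_matrix()
def px(u,v):return 200+u/3.3,170+v/3.3
for n,u,v,z in[("tip edge",412,395,.0584),("tipL",362,395,.0584),("tipR",465,395,.0584),("cap near end",405,362,.0595),("dot",405,388,.057),("cap bezel top",405,312,.049),("bar edge",405,262,.045)]:
    print(n,(M.T@(wrist(*px(u,v),z,o)-o["ee_pos"])*1000).round(1))
E
```

```text
tip edge [-6.1  0.8 -0. ]
tipL [-6.1 -7.  -0. ]
tipR [-6.1  9.1 -0. ]
cap near end [ 0.3 -0.3 -1.1]
dot [-5.6 -0.3  1.4]
cap bezel top [ 4.  -0.3  9.4]
bar edge [11.1 -0.3 13.4]
```

The fingertip looks about 6 mm farther from the robot, or higher, than its TCP suggests, and there's no contact force yet. I'll check with the scene camera.

```bash
python3 - <<'E'
from h import *
s=arm.camera("scene"); o=arm.get_obs();print(o["ee_pos"],o["wrist_force"])
k=arm.calibration("scene");fs=240/np.tan(np.radians(k["vfov"]/2));Rs=R.from_quat(k["orientation"]).as_matrix()
M=R.from_quat(o["ee_rot"]).as_matrix()
for q in[(0,0,0),(-11,0,0),(11,0,0),(0,0,-20),(-6.5,0,0),(-17,0,8)]:
    p=Rs.T@(o["ee_pos"]+M@np.array(q)/1000-k["position"]); u=k["cx"]+fs*p[0]/-p[2]; v=k["cy"]-fs*p[1]/-p[2]
    print(q,round(u,1),round(v,1),"crop",round((u-330)*8),round((v-150)*8))
cv2.imwrite("pics/d.png",cv2.resize(s[150:225,330:430],None,fx=8,fy=8,interpolation=cv2.INTER_CUBIC)[:,:,::-1])
E
```

```text
[0.49494021 0.07989817 0.05836185] [0.24619892 0.27664777 0.32151446]
(0, 0, 0) 374.8 202.6 crop 359 421
(-11, 0, 0) 371.8 206.0 crop 334 448
(11, 0, 0) 377.8 199.3 crop 383 394
(0, 0, -20) 375.3 193.8 crop 362 350
(-6.5, 0, 0) 373.0 204.6 crop 344 437
(-17, 0, 8) 369.9 211.3 crop 319 491
```

View pics/d.png

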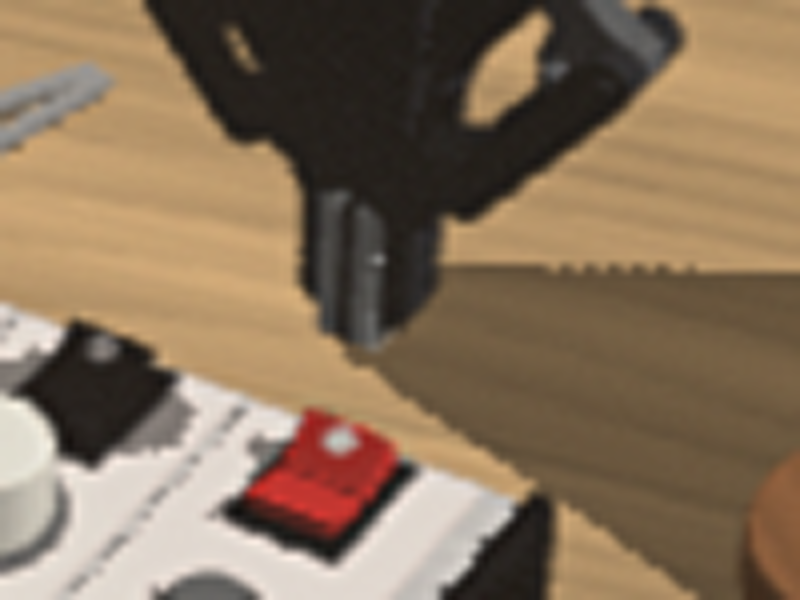

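Both cameras agree that the real tips sit about 25–30 mm behind the reported TCP, centred in x, with the rocker untouched. I'll go down in stages and watch the force.

Request:
play_rows --steps '[[[0,0,4,0],[0,0,4,0],[0,0,4,0],[0,0,0,0],[0,0,0,0]]]'

```text
clock: 4.2
ee_pos: [0.4948, 0.0799, 0.0461]
ee_rot: [0.089, 0.996, -0.0, -0.0]
wrist_force: [-0.9, -0.2, 0.1]
grip_width: 0.0002
```

```bash
python3 - <<'E'
from h import *
s=arm.camera("scene"); w=arm.camera("wrist"); o=arm.get_obs();print(o["ee_pos"],o["wrist_force"])
a=cv2.resize(s[150:225,330:430],(533,400),interpolation=cv2.INTER_CUBIC); b=cv2.resize(w[220:320,290:360],(266,380),interpolation=cv2.INTER_CUBIC)
out=np.zeros((400,800,3),np.uint8); out[:,:533]=a; out[:380,534:]=b
cv2.imwrite("pics/e.png",out[:,:,::-1])
E
```

```text
[0.49500198 0.07991535 0.04638009] [0.39291731 0.66590871 0.52714202]
```

View pics/e.png

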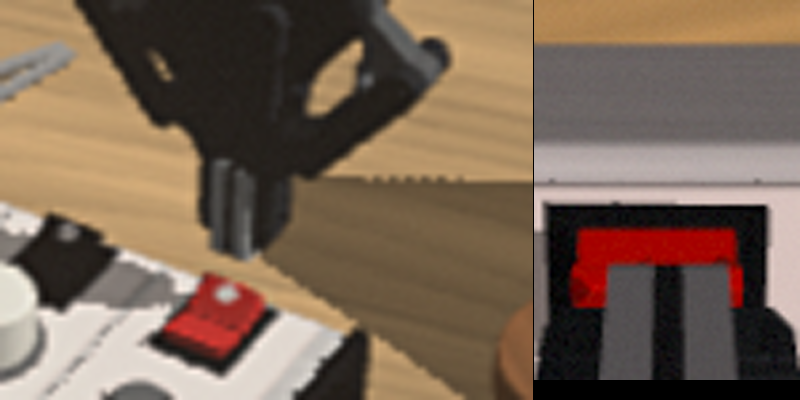

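No force yet. The tip now sits about 15 mm above the cap, so I'm continuing down.

Request:
play_rows --steps '[[[0,0,4,0],[0,0,4,0],[0,0,3,0],[0,0,0,0],[0,0,0,0]]]'

```text
clock: 4.8
ee_pos: [0.4949, 0.0799, 0.0352]
ee_rot: [0.089, 0.996, -0.0, -0.0]
wrist_force: [-0.1, -0.1, 0.2]
grip_width: 0.0004
```

Request:
play_rows --steps '[[[0,0,2,0],[0,0,1,0],[0,0,0,0],[0,0,0,0]]]'

```text
clock: 5.2
ee_pos: [0.495, 0.0799, 0.0323]
ee_rot: [0.089, 0.996, 0.0, 0.0]
wrist_force: [0.2, 0.5, -0.5]
grip_width: -0.0001
```

Request:
play_rows --steps '[[[0,0,1,0],[0,0,1,0],[0,0,0,0],[0,0,0,0]]]'

```text
clock: 5.6
ee_pos: [0.4948, 0.0799, 0.0303]
ee_rot: [0.089, 0.996, -0.0, -0.0]
wrist_force: [-2.5, 0.3, 2.7]
grip_width: -0.0001
```

```bash
python3 - <<'E'
from h import *
s=arm.camera("scene"); w=arm.camera("wrist"); 
F=[]
for i in range(4): arm.camera("top"); o=arm.get_obs(); F.append(o["wrist_force"])
print(o["ee_pos"],np.mean(F,0))
a=cv2.resize(s[150:225,330:430],(533,400),interpolation=cv2.INTER_CUBIC); b=cv2.resize(w[220:320,290:360],(266,380),interpolation=cv2.INTER_CUBIC)
out=np.zeros((400,800,3),np.uint8); out[:,:533]=a; out[:380,534:]=b
cv2.imwrite("pics/f.png",out[:,:,::-1])
E
```

```text
[0.4948656  0.07989968 0.03031272] [-2.23228621  0.19674836  2.48984129]
```

View pics/f.png

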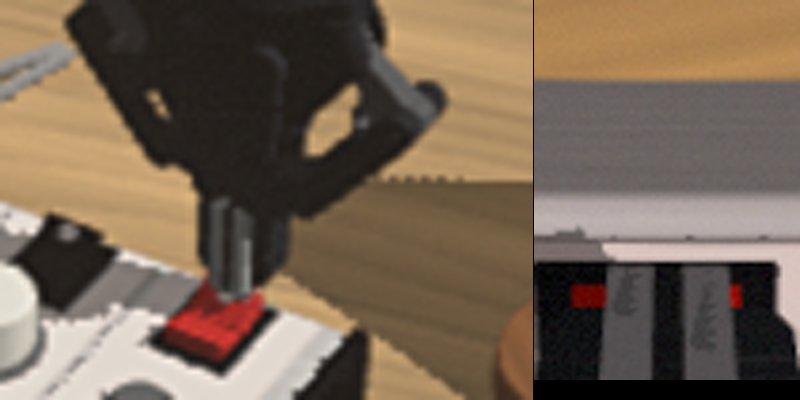

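Contact: about 2.5 N upward at TCP 0.0303. I'm pressing on in 1 mm steps.

Request:
play_rows --steps '[[[0,0,1,0],[0,0,1,0],[0,0,0,0],[0,0,0,0]]]'

```text
clock: 6.3
ee_pos: [0.495, 0.0799, 0.0282]
ee_rot: [0.089, 0.996, -0.0, 0.0]
wrist_force: [0.3, 0.7, 0.0]
grip_width: 0.0001
```

Request:
play_rows --steps '[[[0,0,1,0],[0,0,1,0],[0,0,0,0],[0,0,0,0]]]'

```text
clock: 6.7
ee_pos: [0.495, 0.0799, 0.0263]
ee_rot: [0.089, 0.996, -0.0, 0.0]
wrist_force: [-0.6, 0.7, 1.5]
grip_width: -0.0002
```

The force dropped at 0.028 (the snap) and returned at 0.026 (the on-stop). I'm lifting off, moving 62 mm along the bar to the lamp, and stopping above it to verify.

Request:
play_rows --steps '[[[0,0,-5,0],[0,0,-15,0],[0,0,-20,0],[0,-15,0,0],[0,-16,0,0],[0,-16,0,0],[0,-16,0,0],[0,0,10,0],[0,0,10,0],[0,0,10,0],[0,0,0,0],[0,0,0,0]]]'

```text
clock: 7.9
ee_pos: [0.4836, 0.0183, 0.0358]
ee_rot: [0.088, 0.996, -0.0, -0.0]
wrist_force: [0.1, -1.1, 0.2]
grip_width: 0.0004
```

```bash
python3 - <<'E'
from h import *
go([.4837,.0186,.0363],np.pi-.180)
s=arm.camera("scene"); w=arm.camera("wrist")
a=cv2.resize(s[150:225,310:410],(533,400),interpolation=cv2.INTER_CUBIC); b=cv2.resize(w[200:320,290:400],(266,290),interpolation=cv2.INTER_CUBIC)
out=np.zeros((400,800,3),np.uint8); out[:,:533]=a; out[:290,534:]=b
cv2.imwrite("pics/g.png",out[:,:,::-1])
E
```

```text
pos [0.4836 0.0183 0.0358] yaw 2.9645 tool shift mm [-0.1  0.3 -0.5] spin(world) -0.003 spin(tool) 0.003 F [ 0.06 -1.13  0.15]
```

View pics/g.png

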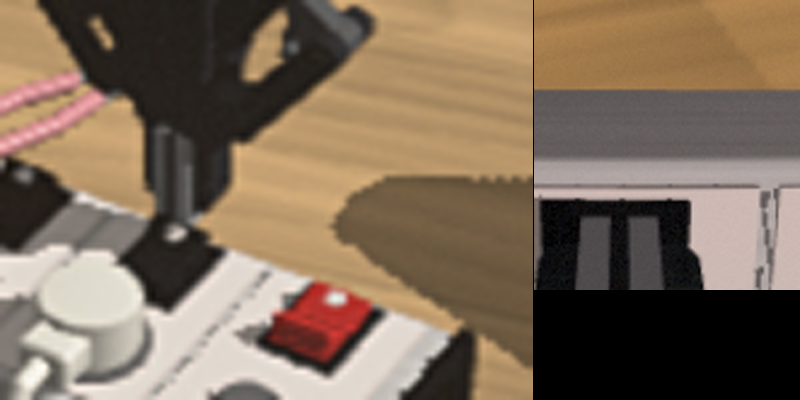

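The master's far half now stands proud, so it's on. The tip sits above the near end of the lamp's rocker. Pressing the same way.

Request:
play_rows --steps '[[[0,0,3,0],[0,0,2,0],[0,0,1,0],[0,0,0,0],[0,0,0,0]]]'

```text
clock: 8.5
ee_pos: [0.4837, 0.0179, 0.0303]
ee_rot: [0.089, 0.996, 0.0, -0.0]
wrist_force: [-1.3, 1.1, 2.3]
grip_width: 0.0
```

Request:
play_rows --steps '[[[0,0,1,0],[0,0,1,0],[0,0,0,0],[0,0,0,0]]]'

```text
clock: 8.9
ee_pos: [0.4839, 0.0178, 0.0282]
ee_rot: [0.089, 0.996, -0.0, 0.0]
wrist_force: [-0.3, 0.3, -0.4]
grip_width: 0.0001
```

Request:
play_rows --steps '[[[0,0,1,0],[0,0,1,0],[0,0,0,0],[0,0,0,0],[0,0,0,0]]]'

```text
clock: 9.4
ee_pos: [0.4838, 0.0179, 0.0263]
ee_rot: [0.089, 0.996, -0.0, 0.0]
wrist_force: [-0.2, -0.1, 1.9]
grip_width: -0.0001
```

Same signature as the master. On to the glue gun, passing over the drill's rocker well clear.

Request:
play_rows --steps '[[[0,0,-5,0],[0,0,-15,0],[0,0,-25,0],[0,-15,0,0],[0,-20,0,0],[0,-20,0,0],[0,-20,0,0],[0,-20,0,0],[0,-15,0,0],[0,-13.5,0,0],[0,0,15,0],[0,0,10,0],[0,0,10,0],[0,0,0,0],[0,0,0,0]]]'

```text
clock: 10.9
ee_pos: [0.4619, -0.1034, 0.0362]
ee_rot: [0.089, 0.996, 0.0, -0.0]
wrist_force: [-1.2, -0.4, 0.2]
grip_width: 0.0003
```

```bash
python3 - <<'E'
from h import *
go([.4617,-.1035,.0363],np.pi-.180)
s=arm.camera("scene"); w=arm.camera("wrist")
a=cv2.resize(s[150:250,240:390],(533,355),interpolation=cv2.INTER_CUBIC); b=cv2.resize(w[200:320,290:400],(266,290),interpolation=cv2.INTER_CUBIC)
out=np.zeros((400,800,3),np.uint8); out[:355,:533]=a; out[:290,534:]=b
cv2.imwrite("pics/i.png",out[:,:,::-1])
E
```

```text
pos [ 0.4619 -0.1034  0.0362] yaw 2.9642 tool shift mm [ 0.2 -0.1 -0.1] spin(world) -0.003 spin(tool) 0.003 F [-1.19 -0.37  0.25]
```

View pics/i.png

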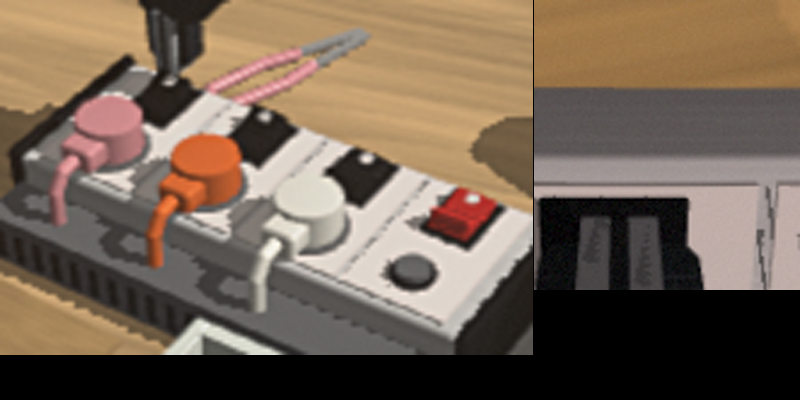

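The tip is above the pink module's rocker and lined up as before. Now pressing it.

Request:
play_rows --steps '[[[0,0,3,0],[0,0,2,0],[0,0,1,0],[0,0,0,0],[0,0,0,0]]]'

```text
clock: 11.5
ee_pos: [0.4618, -0.1036, 0.0303]
ee_rot: [0.089, 0.996, 0.0, -0.0]
wrist_force: [-1.6, 1.0, 2.3]
grip_width: -0.0001
```

Request:
play_rows --steps '[[[0,0,1,0],[0,0,1,0],[0,0,0,0],[0,0,0,0]]]'

```text
clock: 11.9
ee_pos: [0.462, -0.1037, 0.0282]
ee_rot: [0.089, 0.996, -0.0, 0.0]
wrist_force: [0.1, -1.2, -0.7]
grip_width: 0.0001
```

Request:
play_rows --steps '[[[0,0,1,0],[0,0,1,0],[0,0,0,0],[0,0,0,0],[0,0,0,0]]]'

```text
clock: 12.4
ee_pos: [0.462, -0.1037, 0.0264]
ee_rot: [0.089, 0.996, -0.0, 0.0]
wrist_force: [0.1, -0.7, 0.2]
grip_width: 0.0
```

Request:
play_rows --steps '[[[0,0,-5,0],[0,0,-15,0],[0,0,-25,0],[0,0,-30,0],[20,0,-30,0],[30,0,-20,0],[30,0,0,0],[30,0,0,0],[20,0,0,0],[0,0,0,0],[0,0,0,0]]]'

```text
clock: 13.5
ee_pos: [0.3345, -0.0809, 0.1518]
ee_rot: [0.089, 0.996, -0.0, 0.001]
wrist_force: [0.5, 1.0, -0.0]
grip_width: 0.0003
```

```bash
python3 - <<'E'
from h import *
s=arm.camera("scene")
cv2.imwrite("pics/j.png",cv2.resize(s[155:255,240:405],None,fx=4.8,fy=4.8,interpolation=cv2.INTER_CUBIC)[:,:,::-1])
t=arm.camera("top"); cv2.imwrite("pics/top1.png",t[:,:,::-1])
t0=cv2.imread("pics/top0.png")[:,:,::-1]; s0=cv2.imread("pics/scene0.png")[:,:,::-1]
for n,(x0,x1,y0,y1) in dict(jar=(180,234,230,285),tray=(232,377,90,198),gun=(415,565,140,215),snips=(375,425,330,395)).items():
    A=cv2.cvtColor(t0[y0:y1,x0:x1].copy(),6).astype(np.float32);B=cv2.cvtColor(t[y0:y1,x0:x1].copy(),6).astype(np.float32)
    print(n,"diff",abs(A-B).mean().round(1),"shift px",np.round(cv2.phaseCorrelate(A,B)[0],2))
E
```

```text
jar diff 1.4 shift px [-0.07  0.01]
tray diff 1.3 shift px [-0.04  0.  ]
gun diff 1.3 shift px [-0.04  0.48]
snips diff 9.4 shift px [0.03 0.06]
```

View pics/j.png

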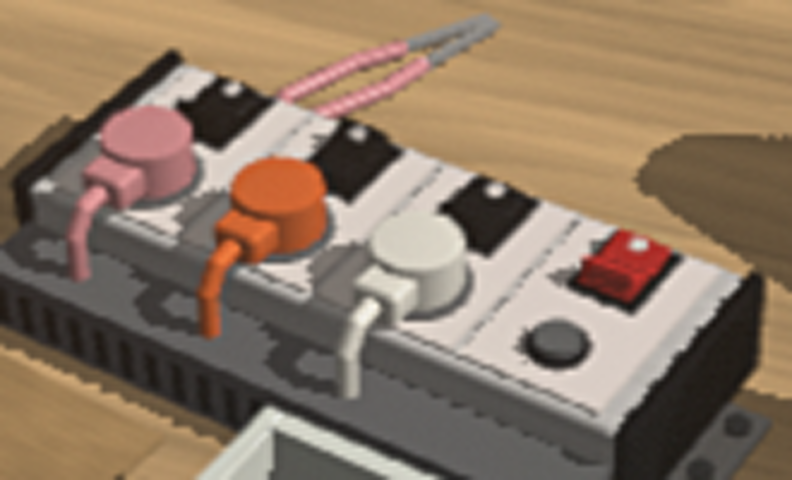

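The bystanders haven't moved. The black rockers are hard to judge by eye, so I'll compare dot positions before and after (a dot drops 3 mm when its rocker goes on).

```bash
python3 - <<'E'
from h import *
s1=arm.camera("scene")[:,:,::-1]; s0=cv2.imread("pics/scene0.png")
for n,(x,y) in dict(G=(232,90),D=(357,131),L=(495,190),M=(638,243)).items():
    u,v=int(240+x/4.8),int(155+y/4.8)
    for im in(s0,s1):
        p=im[v-7:v+6,u-5:u+6].min(2).astype(float); b=np.array(p); 
        pk=np.unravel_index(np.argmax(cv2.GaussianBlur(b[2:-1],(3,3),0)),b[2:-1].shape); pk=(pk[0]+2,pk[1])
        y0,y1,x0,x1=max(pk[0]-2,0),pk[0]+3,max(pk[1]-3,0),pk[1]+4
        q=np.clip(b[y0:y1,x0:x1]-70,0,None); g=np.mgrid[y0:y1,x0:x1]
        print(n,((g*q).sum((1,2))/q.sum()+[v-7,u-5]).round(2),end=" ")
    a=s0[v-10:v+18,u-14:u+14].astype(float); c2=s1[v-10:v+18,u-14:u+14].astype(float); print("patch diff",abs(a-c2).mean().round(1))
E
```

```text
G [171.93 287.59] G [172.72 288.31] patch diff 6.4
D [176.58 310.44] D [176.58 310.44] patch diff 1.0
L [192.85 342.57] L [193.81 343.06] patch diff 6.1
M [204.52 372.08] M [205.   372.94] patch diff 7.4
```

Master, lamp and gun all changed alike, and the drill didn't change. Handing in.

```bash
python3 -c "
from station import arm
print(arm.sign_off(), arm.get_obs()['clock'])"
```

```text
the job is handed in; nothing more can be done
the job is handed in; nothing more can be done
```

I pressed the master, lamp and glue gun rockers in that order with the shut fingertips. All three appear to be on, the drill's rocker is still off, and I handed the job in at about 14 s; no verdict was reported.

- **Presses:** Each press met about 2.5 N at contact, and the force then vanished as the rocker snapped over. The highest force read at any stop was about 2.7 N.
- **Rockers:** Comparing scene pictures from before and after, the master, lamp and gun dots each shifted by about 1 px and their patches changed alike. The drill's patch did not change. The master's flip was also plain to see.
- **Bystanders:** In the top camera, the jar, tray, glue gun and snips moved no more than 0.5 px (under 1 mm). The arm ended clear of everything.

**Disagreements and weak checks:**
- The real shut tips sat about 30 mm behind the reported TCP. I found this from the wrist and scene pictures before touching anything, and pressed by force instead.
- The lamp and gun flips are too dark to see by eye, so they rest on the dot shift and the force pattern.
- The force reading at the gun's final depth was only 0.2 N, within noise, where the master and lamp showed 1.5–1.9 N.
- The snips patch differed in brightness, probably from the arm's shadow, but not in position.

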